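# Unhook a packed spare and stand it in the job tray

### The arm

A 6-joint arm with a two-finger parallel gripper is mounted at the origin on a cart in front of the work surface, level with it; the furniture and walls round the work are solid. World frame = base frame: x ahead of the robot, y to its left, z up, the work surface at z = 0. Lengths are in m, angles in rad, forces in N, time in s.
With the tool pointing down it reaches from about 0.375 to 0.9 m from the base axis. Payload 3.1 kg.
Tool frame: the origin (TCP) lies at the centre of the arm's flange, where the gripper is bolted on; the fingertips stand tip_reach ahead of it and the grasp point (between the pads) lies 164 mm ahead of it (tip_reach is the distance from the TCP to the fingertips, in m); z points along the fingers, y is the direction in which the jaws open and shut (so a half turn about z gives the same grasp; the last joint's range is limited). The gripper opens to 87 mm and grips with 3 to 60 N. Pads are 19 mm wide; open, the fingers measure 117 mm over their backs; the gripper's body (75 mm by 190 mm) begins 51 mm behind the grasp point.
Start: joints at [-1.454, 0.527, 1.433, -0, 1.181, -0.178], TCP at [0.182, -0.598, 0.405] pointing down, gripper open.
Joint ranges: [-3.08, 3.08], [-0.75, 2.2], [0.22, 2.44], [-1.43, 4.57], [0, 2.65], [-2.85, 2.85]. Speed limits (rad/s): [2.79, 2.79, 3.14, 3.14, 3.14, 3.14].

### API

Orientations are given as a unit quaternion [x, y, z, w].
In Python, from rig import get_obs, camera, hand_in, tip_reach gives the robot as it stands. The module is installed in compiled form; this text tells all that it offers.
- The arm moves only by the tool servo_tool, never from a script. Its argument "steps" is one flat list of numbers, 5 for each row, row after row: the finger opening in m, from 0 to 0.087, then the shift along the tool's x, y, z in m, then the turn about the tool's z in rad. A call has 1 to 12 rows; each row is the pose to reach, as a shift and turn from the pose commanded when the call began, along the tool's axes at that moment; what a row does not reach only later rows make up. A row lasts 1/8 s, in which the tool goes at most 62.5 mm and 10.7 degrees, less where a joint would pass 70% of its speed; a pose out of reach is approached as far as the arm can. A call with a gripper value outside its range is refused whole. The fingers move at their own pace and stop on an object; "force" is the grip in N (left out, the last holds). Time passes only in rows, so rows that repeat a pose let the fingers close. It gives the time, the measured TCP pose, the force and the opening at its end, in the units of the state.
- get_obs(): the state, without advancing time (a new reading comes with each control period).
- camera(name): name is "scene" or "side" or "wrist"; returns a dict with "pixels" (480x640x3 uint8, blue, green, red), "vertical_fov" (degrees; the focal length in pixels is half the picture's height over the tangent of half this angle, whatever the lens; pixels are square), "cx", "cy" (the principal point, pixels), "T" (4x4, takes a point from camera to world coordinates). Camera axes: x right, y up, looking along -z (the intrinsics and any distortion apply to the point x, -y, -z); pixel columns grow to the right and rows downward; lengths in m; the calibration is good to about 2 mm. A picture is of the moment at which its call begins. There is no depth.
- hand_in(): hands the job in, once; it reports no verdict.
The state is a dict: "time": time; "q": joint angles; "joint_velocities": joint speeds; "joint_torque": joint torques, N m; "position": TCP position; "tool_rot": TCP orientation; "ft_force": force on the tool from outside, world axes, zero at the start; "moment": the same for the moment, N m; "grip_width": finger opening in m.
Only numpy, scipy, OpenCV 4.12 (cv2) and the standard library are available. Lean on these libraries where they do the work, as an engineer would, in place of code of your own. Each camera call takes 0.05 s, during which the arm holds its last target.

### The job

Take the pack with the flat sensor module off its wire peg on the spares stand: lift its hang tab over the upturned end of the wire as you slide it off, going by feel so that neither the wire nor the tab is strained, and leave the other pack hanging. Then lower the pack by hand, upright, into the pocket of the job tray until it stands on the pocket's floor, and let go.

Things in the scene. Friction and masses are not known exactly. Their poses are not given: they have to be found in the camera images.
- sensor_pack: the pack to take: clear hard clamshell 52 mm wide (its y), 18 mm deep (x), 64 mm tall, with a flat cream sensor module inside and a white hang tab on top (34 mm wide, 2.5 mm thick, 27 mm tall, at mid-depth). Origin: centre of the underside; z up. Hangs square on either peg; about 65 to 115 g. Grip across the 52 mm, about 8 mm below the shell's top; the wire then lies between the fingers
- sensor_pack_hole (a point): centre of the hole in the hang tab: 10 mm wide, 9 mm high, 78.5 mm above the pack's underside, its lower edge 10 mm above the shell. The hole's top edge rests on the wire. With the tab upright the hole has about 4 mm of up-and-down play on the level part of the wire, down to 1 mm where the wire is steepest, and about 5 mm sideways. Pressed on the wire with over 8 N the tab is strained
- fitting_pack: the other pack, of the same build but 42 mm wide with a tube fitting inside, loose on the other peg; it must stay hanging. Origin: centre of the underside
- stand: fixed spares stand: base plate 110 x 200 x 6 mm, two posts at the back and a cross bar (its top 157 mm up, its front face at x = +30 mm) with two wire pegs that point along the stand's -x. Origin: centre of the base plate, on the table; y along the bar, z up
- peg_left (a point): on the wire's centre line where the peg at the stand's y = +55 mm leaves the bar, 150 mm up. The stiff 5 mm wire runs 46 mm level along the stand's -x; then its end turns up (30 mm at 4 to 26 degrees, the last 18 mm 0 to 10 more) and leans up to 13 degrees left or right. This bend is not measured: the tip, 4 to 23 mm up, up to 10 mm aside, must be felt. The tab is off once its hole is 101 mm ahead
- peg_right (a point): the same for the peg at the stand's y = -55 mm; its wire has its own unmeasured bend
- job_tray: fixed grey tray 100 x 170 mm, rim 16 mm high, with a few loose spares in one half and an upright pocket in the other. Origin: centre of its underside; z up
- pocket_floor (a point): centre of the pocket's floor, 5 mm above the table, axes as the tray's: the pocket is 23 mm along x by 58 mm along y inside, its walls 4 mm thick, its rim 20 mm above its floor. The pack stands in it with its width along the tray's y, either way round

How it is judged:
On the way, in this order (a step that is already met when the one before it is completed fails the run):
1. the pack, held in the fingers, has come off its peg (distance between sensor_pack_hole and peg_left above 0.104 m and distance between sensor_pack_hole and peg_right above 0.104 m and contact force between the fingers and sensor_pack above 0.5 N), for 0.2 s.
2. the pack, still held, has been lowered upright to the pocket's floor (horizontal distance between sensor_pack and pocket_floor below 0.006 m and z of sensor_pack in the frame of pocket_floor below 0.006 m and contact force between the fingers and sensor_pack above 0.5 N), for 0.1 s.
At the end, for the whole second after the job is handed in: The sensor pack, lowered in by hand, stands on the pocket's floor, within 3 mm in height and 6 mm of the pocket's centre, upright within 7 degrees, at rest and let go; the other pack hangs within 15 mm of where it hung (horizontal distance between sensor_pack and pocket_floor below 0.006 m and z of sensor_pack in the frame of pocket_floor below 0.003 m and angle between sensor_pack's own z axis and vertical below 0.12 rad and linear speed of sensor_pack below 0.01 m/s and contact force between the fingers and sensor_pack below 0.05 N and distance of fitting_pack from where it was at the start of the episode below 0.015 m); the robot touches nothing.
It fails at once if the wire or the hang tab is strained: the sensor pack and the stand press on each other with more than 8 N (contact force between sensor_pack and stand above 8 N).
It fails at once if the other pack is knocked: it moves more than 30 mm from where it hung (distance of fitting_pack from where it was at the start of the episode above 0.03 m).
It also fails if it takes over 67 s, if anything falls off the work surface, if the arm or the gripper's body presses on something with over 40 N, if the wrist force passes 120 N, or if a joint passes its speed limit or range.

## Working session

There is one attempt and no reset: what is moved stays moved. The work goes in short steps, Python scripts to look and compute and a tool call to move; the robot and the scene stay as the last step left them, time stands still between calls to the robot, and variables do not carry over. Pictures are saved under pics/ and viewed, and the job is handed in when it is done.

Besides the shell and the picture viewer there is one more tool, called after ">>>" as a command line: name --argument value ..., lists and objects as JSON in quotes. servo_tool: Moves the arm, as the interface text tells. Its arguments: {"type":"object","properties":{"steps":{"type":"array"},"force":{"type":"number"}},"required":["steps"]}

```bash
mkdir -p pics; cat > h.py <<'E'
import numpy as np, cv2
from rig import get_obs, camera, hand_in, tip_reach
def snap(name,fn):
    c=camera(name); cv2.imwrite('pics/'+fn,c['pixels']); 
    np.savez('pics/'+fn[:-4]+'.npz',**{k:np.array(c[k]) for k in c}); return c
E
python3 - <<'E'
from h import *
o=get_obs()
for k in o: print(k,np.round(o[k],4))
print(tip_reach)
for n in ['scene','side','wrist']:
    c=snap(n,n+'0.png'); print(n,[k for k in c],c['vertical_fov'],c['cx'],c['cy']); print(np.round(c['T'],4))
    print({k:c[k] for k in c if k not in('pixels','T')})
E
```

```text
time 0.0
q [-1.4535  0.5285  1.4339 -0.      1.1814 -0.1785]
joint_velocities [-0.0015 -0.0024  0.001   0.001  -0.0008  0.001 ]
joint_torque [-5.00000e-04 -4.40038e+01 -1.76592e+01  6.34000e-02  5.82000e-02
 -1.00000e-04]
position [ 0.1822 -0.5975  0.4038]
tool_rot [ 0.9891  0.1474  0.     -0.0011]
ft_force [0.8582 0.128  0.4189]
moment [-0.0254  0.0356  0.0297]
grip_width 0.0871
0.1822
scene ['pixels', 'vertical_fov', 'cx', 'cy', 'T'] 46.7506969388551 322.200144436571 242.30328545960245
[[-0.892   0.2295 -0.3895  0.127 ]
 [-0.4521 -0.4581  0.7654  0.8366]
 [-0.0027  0.8588  0.5123  0.666 ]
 [ 0.      0.      0.      1.    ]]
{'vertical_fov': 46.7506969388551, 'cx': 322.200144436571, 'cy': 242.30328545960245}
side ['pixels', 'vertical_fov', 'cx', 'cy', 'T'] 51.12356944681165 312.62590019766867 238.4884549685638
[[ 0.9994 -0.0315  0.0157  0.5563]
 [ 0.0283  0.4548 -0.8902 -1.1289]
 [ 0.0209  0.8901  0.4554  0.6852]
 [ 0.      0.      0.      1.    ]]
{'vertical_fov': 51.12356944681165, 'cx': 312.62590019766867, 'cy': 238.4884549685638}
wrist ['pixels', 'vertical_fov', 'cx', 'cy', 'T'] 63.20398002942982 320.1828229257826 243.26409257956615
[[ 0.2907  0.9109  0.2928  0.2631]
 [-0.9568  0.2774  0.0869 -0.5729]
 [-0.0021 -0.3054  0.9522  0.3828]
 [ 0.      0.      0.      1.    ]]
{'vertical_fov': 63.20398002942982, 'cx': 320.1828229257826, 'cy': 243.26409257956615}
```

View pics/scene0.png

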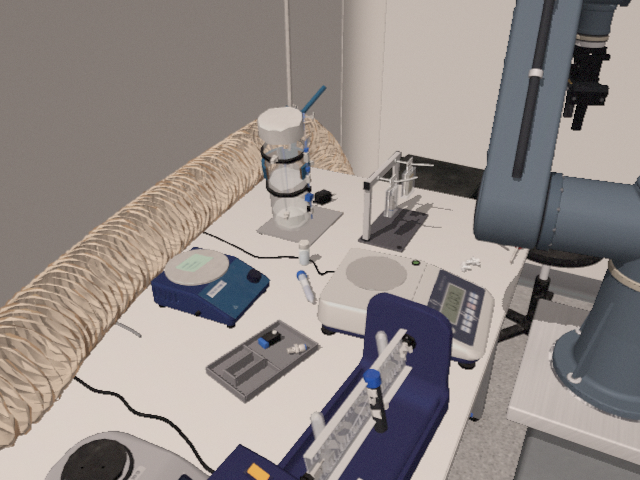

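View pics/side0.png

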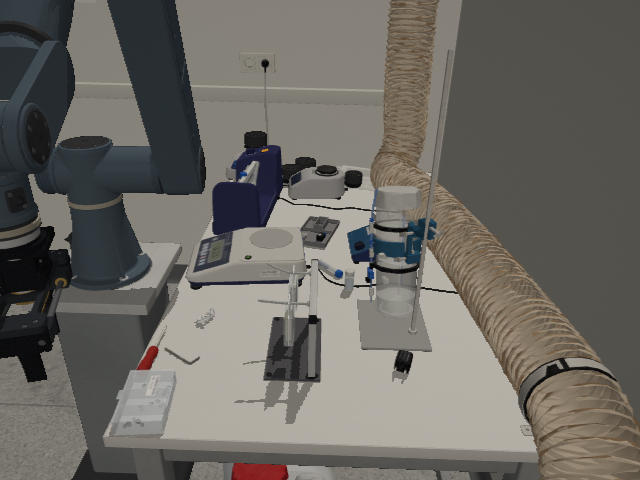

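View pics/wrist0.png

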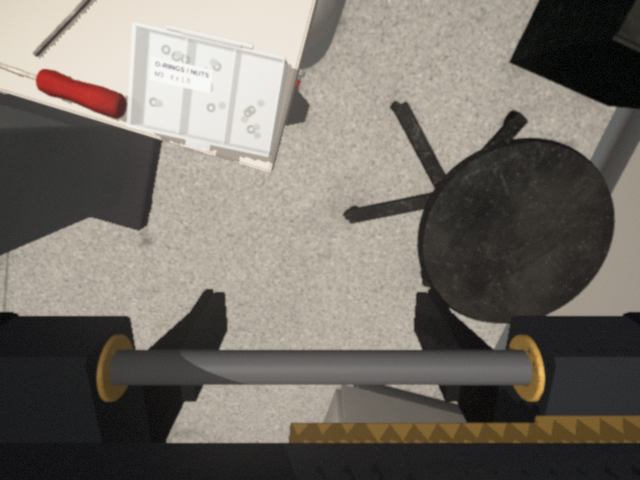

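```bash
python3 - <<'E'
import cv2
a=cv2.imread('pics/scene0.png'); b=cv2.imread('pics/side0.png')
cv2.imwrite('pics/za.png',cv2.resize(a[145:255,350:450],None,fx=5.4,fy=5.4,interpolation=cv2.INTER_CUBIC))
cv2.imwrite('pics/zb.png',cv2.resize(b[250:390,240:340],None,fx=4.2,fy=4.2,interpolation=cv2.INTER_CUBIC))
cv2.imwrite('pics/zc.png',cv2.resize(a[315:405,200:325],None,fx=6,fy=6,interpolation=cv2.INTER_CUBIC))
E
```

```text
(no output)
```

View pics/za.png

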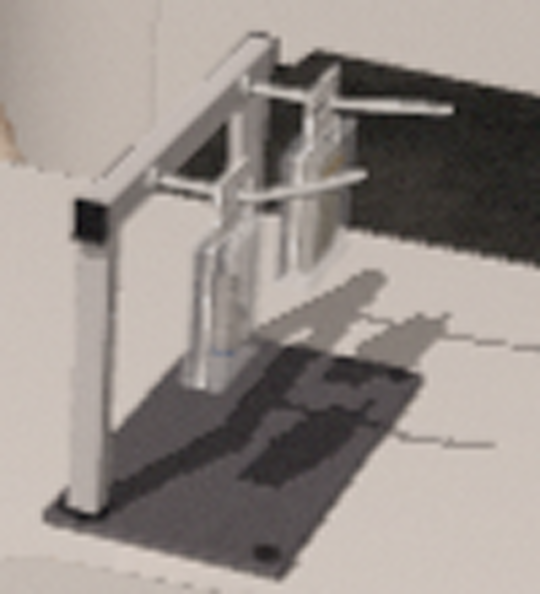

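View pics/zb.png

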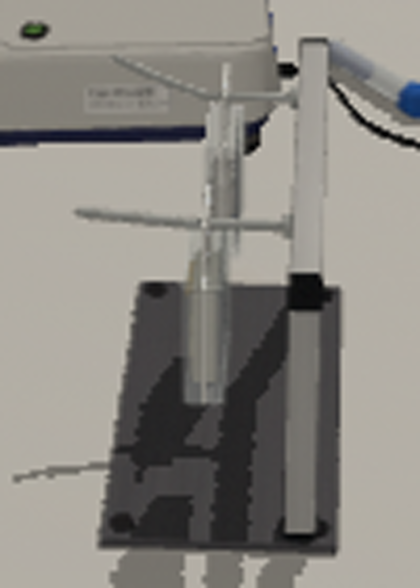

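View pics/zc.png

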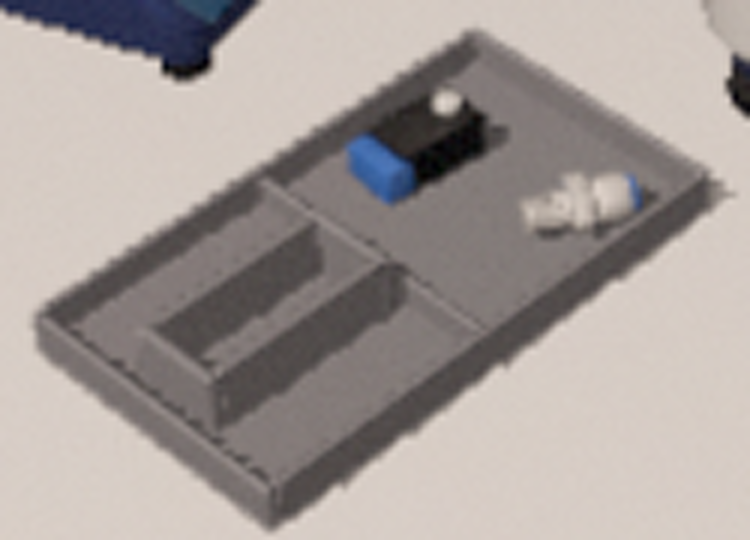

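```bash
cat >> h.py <<'E'
def load(fn): return dict(np.load('pics/'+fn+'.npz'))
def ray(c,px):
    f=240/np.tan(np.radians(c['vertical_fov'])/2)
    d=np.array([(px[0]-c['cx'])/f,-(px[1]-c['cy'])/f,-1]); T=c['T']
    return T[:3,3],T[:3,:3]@d
def plane(c,px,z):
    o,d=ray(c,px); return o+d*(z-o[2])/d[2]
def tri(*cp):
    A=0;b=0;rs=[]
    for c,p in cp:
        o,d=ray(c,p); d=d/np.linalg.norm(d); P=np.eye(3)-np.outer(d,d); A=A+P;b=b+P@o; rs.append((P,o))
    x=np.linalg.solve(A,b); return x,[np.linalg.norm(P@(x-o)) for P,o in rs]
def proj(c,X):
    f=240/np.tan(np.radians(c['vertical_fov'])/2); T=c['T']; p=T[:3,:3].T@(np.array(X)-T[:3,3])
    return np.array([c['cx']+f*p[0]/-p[2], c['cy']-f*p[1]/-p[2]])
E
python3 - <<'E'
from h import *
a=load('scene0');b=load('side0')
np.set_printoptions(precision=4,suppress=True)
za=lambda u,v:(350+(u)/5.4-.4,145+v/5.4-.4)
zb=lambda u,v:(240+u/4.2-.4,250+v/4.2-.4)
zc=lambda u,v:(200+u/6-.4,315+v/6-.4)
print('plate scene');
for p in [(45,512),(280,573),(424,374)]: print(plane(a,za(*p),.006))
print('plate side')
for p in [(138,282),(342,288),(337,546),(98,541)]: print(plane(b,zb(*p),.006))
print('tray rim')
for p in [(38,318),(475,30),(710,178),(272,490)]: print(plane(a,zc(*p),.016))
print('pocket rim corners');
for p in [(140,335),(215,380),(390,262),(318,228)]: print(plane(a,zc(*p),.025))
print('bar-peg right', tri((a,za(240,85)),(b,zb(290,226))))
print('bar-peg left', tri((a,za(152,178)),(b,zb(293,100))))
print('tip R', tri((a,za(450,110)),(b,zb(78,212))))
print('tip L', tri((a,za(365,175)),(b,zb(115,60))))
E
```

```text
plate scene
[ 0.5599 -0.1985  0.006 ]
[ 0.4518 -0.1965  0.006 ]
[ 0.4523 -0.3951  0.006 ]
plate side
[ 0.4528 -0.1976  0.006 ]
[ 0.5632 -0.1967  0.006 ]
[ 0.5636 -0.3945  0.006 ]
[ 0.4544 -0.3968  0.006 ]
tray rim
[0.6102 0.3139 0.016 ]
[0.5667 0.151  0.016 ]
[0.4706 0.1791 0.016 ]
[0.5169 0.3379 0.016 ]
pocket rim corners
[0.5748 0.314  0.025 ]
[0.5469 0.3189 0.025 ]
[0.5294 0.2592 0.025 ]
[0.5549 0.2565 0.025 ]
bar-peg right (array([ 0.5378, -0.3518,  0.1515]), [np.float64(0.0002692210024469058), np.float64(0.00026922100244692606)])
bar-peg left (array([ 0.5356, -0.2425,  0.1508]), [np.float64(0.00012814226803913598), np.float64(0.00012814226803914598)])
tip R (array([ 0.4433, -0.354 ,  0.1566]), [np.float64(0.0008630899617558855), np.float64(0.000863089961755728)])
tip L (array([ 0.4468, -0.2432,  0.1701]), [np.float64(0.0019559597129525873), np.float64(0.001955959712952468)])
```

```bash
python3 - <<'E'
from h import *
from scipy.spatial.transform import Rotation as R
a=load('scene0');b=load('side0')
zb=lambda u,v:(240+u/4.2-.4,250+v/4.2-.4)
za=lambda u,v:(350+(u)/5.4-.4,145+v/5.4-.4)
print(plane(b,zb(207,224),.15), plane(a,za(325,105),.15))
print(tri((a,za(325,100)),(b,zb(207,224))))
o=get_obs(); M=R.from_quat(o['tool_rot']).as_matrix(); print(M)
d=np.array([.50,-.3515,.404])-o['position']; print(M.T@d)
E
```

```text
[ 0.50105373 -0.35001318  0.15      ] [ 0.49730001 -0.35046246  0.15      ]
(array([ 0.4997904 , -0.35288711,  0.15144652]), [np.float64(0.0015114194558270846), np.float64(0.0015114194558271347)])
[[ 9.56581242e-01  2.91465753e-01 -2.03563357e-04]
 [ 2.91465689e-01 -9.56579893e-01  1.63098433e-03]
 [ 2.80651463e-04 -1.61950075e-03 -9.99998649e-01]]
[ 3.75759287e-01 -1.42778446e-01  3.39925589e-04]
```

>>> servo_tool --steps '[0.087,0.06,-0.02,0,0.1,0.087,0.12,-0.045,0,0.2,0.087,0.18,-0.07,0,0.296,0.087,0.24,-0.09,0,0.296,0.087,0.3,-0.115,0,0.296,0.087,0.34,-0.13,0,0.296,0.087,0.376,-0.143,0,0.296,0.087,0.376,-0.143,0,0.296,0.087,0.376,-0.143,0,0.296,0.087,0.376,-0.143,0,0.296]' --force 10

```text
time: 1.4
position: [0.4993, -0.3523, 0.4046]
tool_rot: [1.0, -0.001, -0.0, -0.0]
ft_force: [-0.7, -0.5, 0.2]
grip_width: 0.087
```

```bash
python3 - <<'E'
from h import *
c=snap('wrist','w1.png'); print(c['T'].round(4)); o=get_obs(); print(o['position'],o['tool_rot'],o['ft_force'],o['q'])
E
```

```text
[[-2.700e-03  9.519e-01  3.064e-01  5.839e-01]
 [-1.000e+00 -2.400e-03 -1.300e-03 -3.526e-01]
 [-5.000e-04 -3.064e-01  9.519e-01  3.834e-01]
 [ 0.000e+00  0.000e+00  0.000e+00  1.000e+00]]
[ 0.49927757 -0.35240508  0.40467715] [ 9.99999424e-01 -1.05736803e-03 -1.81815624e-04 -2.45343085e-05] [-0.58534471 -0.9466767  -0.21892784] [-7.97229338e-01  5.08773064e-01  1.46886464e+00 -2.45577516e-04
  1.16424437e+00  7.75778870e-01]
```

View pics/w1.png

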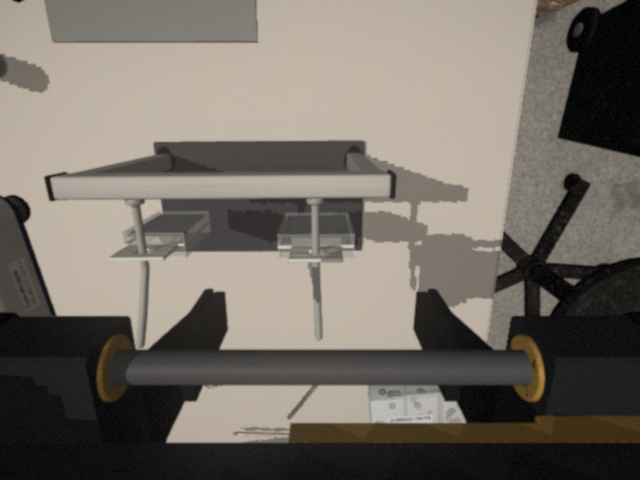

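```bash
python3 - <<'E'
import cv2
a=cv2.imread('pics/w1.png')
cv2.imwrite('pics/w1z.png',cv2.resize(a[165:350,260:380],None,fx=3.2,fy=3.2,interpolation=cv2.INTER_CUBIC))
from h import *
w=load('w1');b=load('side0');a=load('scene0')
zb=lambda u,v:(240+u/4.2-.4,250+v/4.2-.4)
za=lambda u,v:(350+(u)/5.4-.4,145+v/5.4-.4)
print(plane(w,(316,203),.15),plane(w,(315,250),.15))
print('tip',tri((w,(320,336)),(b,zb(80,212)),(a,za(449,110))),tri((w,(320,336)),(b,zb(80,212))))
print('grasp pt proj',proj(w,[.4993,-.3523,.2406]))
print('shell near bottom corners z=.1335',plane(w,(278,246),.1335),plane(w,(355,248),.1335))
print('tab',plane(w,(290,260),.1605),plane(w,(343,261),.1605))
E
```

```text
[ 0.53446495 -0.34985524  0.15      ] [ 0.50425788 -0.34904163  0.15      ]
tip (array([ 0.44442543, -0.35275677,  0.15601155]), [np.float64(0.0015624512306943788), np.float64(0.00048419431301088465), np.float64(0.001982972133633737)]) (array([ 0.44511118, -0.35195038,  0.15520216]), [np.float64(0.00039214838267050345), np.float64(0.00039214838267054693)])
grasp pt proj [320.06574145 331.77402794]
shell near bottom corners z=.1335 [ 0.5015461  -0.32384427  0.1335    ] [ 0.49999012 -0.3758241   0.1335    ]
tab [ 0.50144591 -0.33394015  0.1605    ] [ 0.50071488 -0.36621526  0.1605    ]
```

View pics/w1z.png

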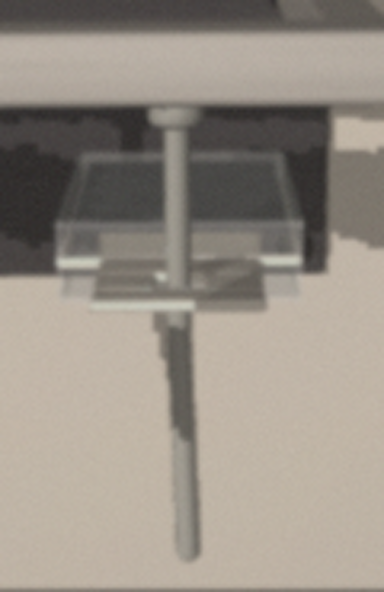

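>>> servo_tool --steps '[0.087,0.001,-0.002,0.04,0,0.087,0.001,-0.002,0.08,0,0.087,0.001,-0.002,0.1,0,0.087,0.001,-0.002,0.11,0,0.087,0.001,-0.002,0.115,0,0.087,0.001,-0.002,0.115,0,0.087,0.001,-0.002,0.115,0]' --force 10

```text
time: 2.33
position: [0.5014, -0.3497, 0.2907]
tool_rot: [1.0, -0.0, 0.001, 0.001]
ft_force: [0.2, -0.3, -0.2]
grip_width: 0.0869
```

```bash
cat >> h.py <<'E'
def F(n=6,cam='side'):
    f=[];
    for i in range(n): camera(cam); o=get_obs(); f.append(np.r_[o['ft_force'],o['moment']])
    f=np.array(f); print('t',o['time'],'pos',o['position'].round(4),'F',f.mean(0).round(3),'sd',f.std(0).round(2),'w',round(float(o['grip_width']),4)); return f.mean(0)
E
python3 - <<'E'
from h import *
c=snap('wrist','w2.png');snap('side','s2.png');snap('scene','c2.png'); F(4)
print(c['T'].round(4))
A=[cv2.resize(cv2.imread('pics/s2.png')[230:390,220:350],None,fx=3,fy=3,interpolation=cv2.INTER_CUBIC),cv2.resize(cv2.imread('pics/c2.png')[90:250,350:480],None,fx=3,fy=3,interpolation=cv2.INTER_CUBIC)]
cv2.imwrite('pics/z2.png',np.hstack(A))
E
```

```text
t 2.675 pos [ 0.5013 -0.3494  0.29  ] F [ 0.2   -0.009 -0.127  0.039  0.005  0.012] sd [0.28 0.34 0.26 0.02 0.02 0.03] w 0.0869
[[-1.100e-03  9.525e-01  3.045e-01  5.860e-01]
 [-1.000e+00 -1.300e-03  6.000e-04 -3.499e-01]
 [ 1.000e-03 -3.045e-01  9.525e-01  2.697e-01]
 [ 0.000e+00  0.000e+00  0.000e+00  1.000e+00]]
```

View pics/w2.png

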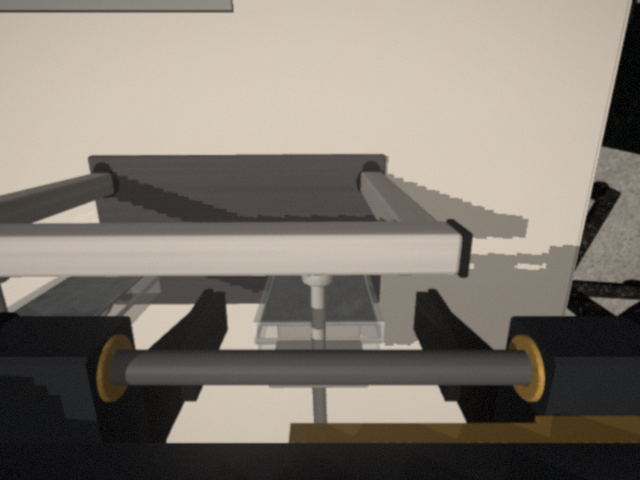

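View pics/z2.png

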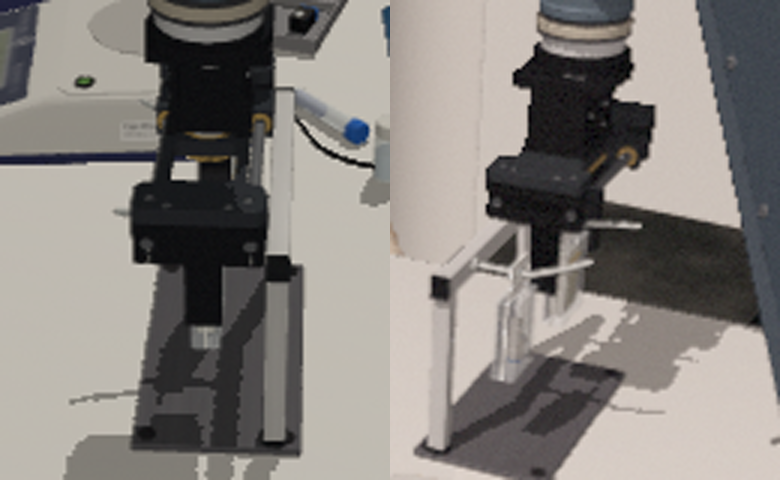

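>>> servo_tool --steps '[0.065,0,0,0,0,0.058,0,0,0,0,0.054,0,0,0,0,0.05,0,0,0,0,0.046,0,0,0,0,0.045,0,0,0,0,0.045,0,0,0,0,0.045,0,0,0,0]' --force 10

```text
time: 3.68
position: [0.5012, -0.3495, 0.2897]
tool_rot: [1.0, -0.0, -0.0, -0.0]
ft_force: [-0.4, -0.5, 0.3]
grip_width: 0.0517
```

```bash
python3 - <<'E'
from h import *
F(8)
E
```

```text
t 4.075 pos [ 0.5012 -0.3495  0.2898] F [ 0.012 -0.008 -0.098  0.004  0.051 -0.006] sd [0.33 0.48 0.6  0.02 0.03 0.03] w 0.0519
```

>>> servo_tool --steps '[0.045,0,0,-0.001,0,0.045,0,0,-0.002,0,0.045,0,0,-0.002,0]'

```text
time: 4.45
position: [0.5012, -0.3494, 0.2918]
tool_rot: [1.0, -0.0, 0.0, -0.0]
ft_force: [0.3, 0.6, -1.2]
grip_width: 0.052
```

```bash
python3 - <<'E'
from h import *
F(8)
E
```

```text
t 4.85 pos [ 0.5012 -0.3494  0.2917] F [ 0.121  0.052 -0.908  0.038 -0.007  0.002] sd [0.59 0.23 0.68 0.03 0.02 0.03] w 0.052
```

>>> servo_tool --steps '[0.045,-0.003,0,0,0,0.045,-0.006,0,0,0,0.045,-0.009,0,0,0,0.045,-0.012,0,-0.0002,0,0.045,-0.012,0,-0.0002,0]'

```text
time: 5.48
position: [0.4889, -0.3495, 0.292]
tool_rot: [1.0, -0.0, -0.0, -0.0]
ft_force: [-0.1, 0.2, -2.4]
grip_width: 0.052
```

```bash
python3 - <<'E'
from h import *
F(6)
E
```

```text
t 5.775 pos [ 0.4893 -0.3495  0.292 ] F [ 0.153 -0.045 -0.999  0.029  0.017 -0.006] sd [0.33 0.45 0.48 0.02 0.01 0.02] w 0.0517
```

>>> servo_tool --steps '[0.045,-0.002,0.0002,-0.0002,0,0.045,-0.004,0.0003,-0.0005,0,0.045,-0.006,0.0005,-0.0007,0,0.045,-0.008,0.0006,-0.001,0,0.045,-0.008,0.0006,-0.001,0]'

```text
time: 6.4
position: [0.481, -0.3501, 0.293]
tool_rot: [1.0, -0.0, 0.0, -0.0]
ft_force: [-0.2, -0.0, -1.2]
grip_width: 0.0518
```

```bash
python3 - <<'E'
from h import *
F(6)
E
```

```text
t 6.7 pos [ 0.4813 -0.35    0.2929] F [-0.106  0.103 -1.526  0.025  0.011  0.018] sd [0.19 0.4  0.35 0.03 0.03 0.02] w 0.0517
```

>>> servo_tool --steps '[0.045,-0.002,0.0002,0,0,0.045,-0.004,0.0003,-0.0003,0,0.045,-0.004,0.0003,-0.0003,0]'

```text
time: 7.08
position: [0.477, -0.3503, 0.2933]
tool_rot: [1.0, -0.0, -0.0, -0.0]
ft_force: [2.0, -0.4, -0.6]
grip_width: 0.052
```

```bash
python3 - <<'E'
from h import *
F(10)
E
```

```text
t 7.575 pos [ 0.4772 -0.3503  0.2932] F [ 0.22  -0.01  -0.962  0.025 -0.002 -0.017] sd [0.52 0.33 0.49 0.04 0.02 0.03] w 0.0519
```

Still free. Continue.

>>> servo_tool --steps '[0.045,-0.002,0.0002,-0.0003,0,0.045,-0.004,0.0004,-0.0005,0,0.045,-0.006,0.0005,-0.0008,0,0.045,-0.006,0.0005,-0.0008,0]'

```text
time: 8.07
position: [0.471, -0.3508, 0.2941]
tool_rot: [1.0, -0.0, -0.0, -0.0]
ft_force: [0.1, -0.4, -0.6]
grip_width: 0.0516
```

```bash
python3 - <<'E'
from h import *
F(8)
E
```

```text
t 8.475 pos [ 0.4713 -0.3508  0.294 ] F [ 0.184 -0.251 -0.785  0.023  0.011  0.01 ] sd [0.44 0.47 0.21 0.02 0.03 0.03] w 0.0519
```

>>> servo_tool --steps '[0.045,-0.002,0.0002,-0.0003,0,0.045,-0.004,0.0004,-0.0006,0,0.045,-0.005,0.0005,-0.0008,0,0.045,-0.005,0.0005,-0.0008,0]'

```text
time: 8.98
position: [0.4661, -0.3514, 0.2949]
tool_rot: [1.0, -0.0, -0.0, -0.0]
ft_force: [-0.0, 0.0, -1.8]
grip_width: 0.052
```

```bash
python3 - <<'E'
from h import *
F(8)
E
```

```text
t 9.375 pos [ 0.4662 -0.3513  0.2948] F [ 0.162  0.059 -0.774  0.033  0.028  0.002] sd [0.43 0.48 0.4  0.04 0.04 0.03] w 0.0522
```

>>> servo_tool --steps '[0.045,-0.002,0.0002,-0.0003,0,0.045,-0.004,0.0004,-0.0007,0,0.045,-0.005,0.0004,-0.0009,0,0.045,-0.005,0.0004,-0.0009,0]'

```text
time: 9.88
position: [0.4611, -0.3518, 0.2958]
tool_rot: [1.0, -0.0, 0.0, -0.0]
ft_force: [-1.0, 0.9, -1.0]
grip_width: 0.0522
```

```bash
python3 - <<'E'
from h import *
F(8)
E
```

```text
t 10.275 pos [ 0.4612 -0.3517  0.2957] F [ 1.960e-01  9.400e-02 -1.227e+00  1.500e-02  1.000e-03  1.700e-02] sd [0.43 0.57 0.46 0.03 0.02 0.01] w 0.0522
```

```bash
python3 - <<'E'
from h import *
snap('side','s3.png');snap('scene','c3.png');snap('wrist','w3.png')
A=[cv2.resize(cv2.imread('pics/s3.png')[230:350,220:330],None,fx=3.6,fy=3.6,interpolation=cv2.INTER_CUBIC),cv2.resize(cv2.imread('pics/c3.png')[140:260,370:480],None,fx=3.6,fy=3.6,interpolation=cv2.INTER_CUBIC)]
cv2.imwrite('pics/z3.png',np.hstack(A))
E
```

```text
(no output)
```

View pics/z3.png

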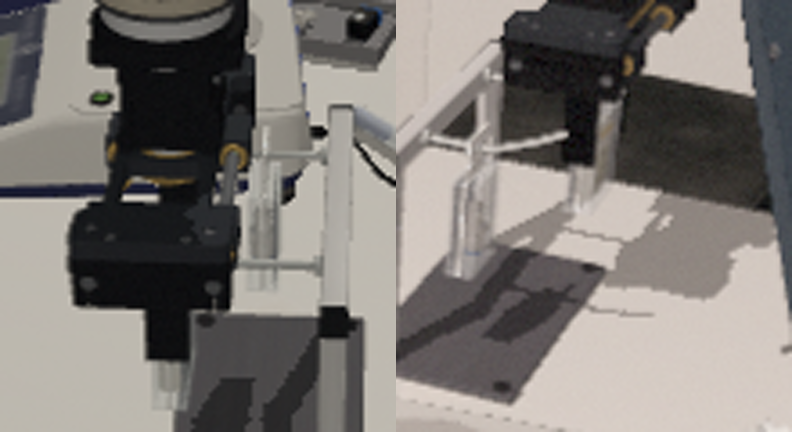

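View pics/w3.png

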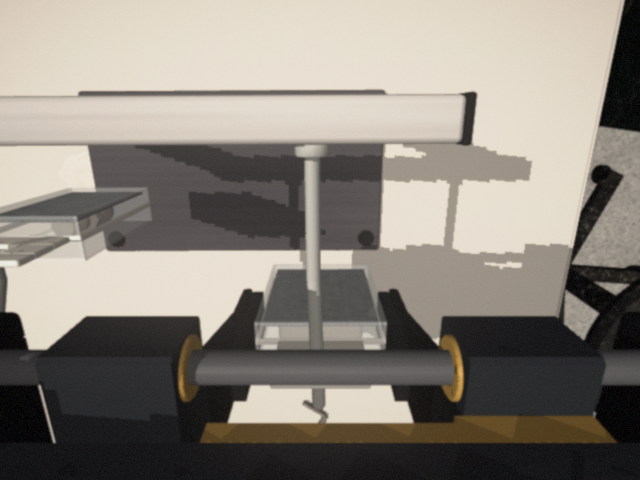

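>>> servo_tool --steps '[0.045,0,0,0.0005,0,0.045,0,0,0.001,0,0.045,0,0,0.001,0]'

```text
time: 10.8
position: [0.4612, -0.3517, 0.2947]
tool_rot: [1.0, -0.0, -0.0, -0.0]
ft_force: [-1.0, -0.1, 0.2]
grip_width: 0.0519
```

```bash
python3 - <<'E'
from h import *
F(6)
E
```

```text
t 11.1 pos [ 0.4612 -0.3517  0.2948] F [-0.251  0.077 -0.985  0.032  0.015  0.023] sd [0.46 0.45 0.61 0.03 0.02 0.04] w 0.0519
```

>>> servo_tool --steps '[0.045,0,0,-0.0006,0,0.045,-0.002,0.0002,-0.001,0,0.045,-0.004,0.0003,-0.0014,0,0.045,-0.005,0.0003,-0.0016,0,0.045,-0.005,0.0003,-0.0016,0]'

```text
time: 11.72
position: [0.4561, -0.352, 0.2964]
tool_rot: [1.0, -0.0, -0.0, 0.0]
ft_force: [-0.5, -0.3, -0.8]
grip_width: 0.0515
```

```bash
python3 - <<'E'
from h import *
F(8)
E
```

```text
t 12.125 pos [ 0.4562 -0.352   0.2963] F [ 0.022 -0.1   -0.952  0.037  0.017  0.008] sd [0.41 0.75 0.38 0.02 0.01 0.02] w 0.0516
```

>>> servo_tool --steps '[0.045,-0.002,0.0002,-0.0003,0,0.045,-0.004,0.0003,-0.0007,0,0.045,-0.005,0.0003,-0.0009,0,0.045,-0.005,0.0003,-0.0009,0]'

```text
time: 12.62
position: [0.4511, -0.3524, 0.2973]
tool_rot: [1.0, -0.0, 0.0, 0.0]
ft_force: [-0.2, -0.2, -1.0]
grip_width: 0.0516
```

```bash
python3 - <<'E'
from h import *
F(8)
E
```

```text
t 13.025 pos [ 0.4512 -0.3523  0.2972] F [-0.062 -0.099 -0.746  0.025 -0.004 -0.011] sd [0.47 0.7  0.24 0.03 0.03 0.02] w 0.052
```

>>> servo_tool --steps '[0.045,-0.002,0.0002,-0.0003,0,0.045,-0.004,0.0003,-0.0006,0,0.045,-0.005,0.0003,-0.0009,0,0.045,-0.005,0.0003,-0.0009,0]'

```text
time: 13.52
position: [0.4461, -0.3527, 0.2982]
tool_rot: [1.0, -0.0, 0.0, 0.0]
ft_force: [0.6, -0.1, -1.2]
grip_width: 0.0518
```

```bash
python3 - <<'E'
from h import *
F(8)
E
```

```text
t 13.925 pos [ 0.4462 -0.3526  0.2981] F [-0.036  0.149 -0.877  0.018  0.011 -0.013] sd [0.72 0.61 0.42 0.02 0.02 0.02] w 0.052
```

>>> servo_tool --steps '[0.045,-0.002,0.0001,-0.0002,0,0.045,-0.004,0.0002,-0.0004,0,0.045,-0.006,0.0002,-0.0006,0,0.045,-0.006,0.0002,-0.0006,0]'

```text
time: 14.42
position: [0.44, -0.3528, 0.2988]
tool_rot: [1.0, -0.0, -0.0, -0.0]
ft_force: [-0.0, -0.1, -1.1]
grip_width: 0.0523
```

```bash
python3 - <<'E'
from h import *
F(6)
E
```

```text
t 14.725 pos [ 0.4402 -0.3528  0.2988] F [-0.022 -0.247 -0.902  0.045 -0.004 -0.014] sd [0.37 0.57 0.76 0.02 0.03 0.01] w 0.0521
```

>>> servo_tool --steps '[0.045,-0.002,0,0,0,0.045,-0.004,0,0,0,0.045,-0.007,0,0,0,0.045,-0.01,0,0,0,0.045,-0.014,0,0,0,0.045,-0.018,0,0,0,0.045,-0.022,0,0,0,0.045,-0.022,0,0,0]'

```text
time: 15.72
position: [0.4179, -0.3528, 0.2988]
tool_rot: [1.0, -0.0, -0.0, -0.0]
ft_force: [-0.2, 0.4, -1.6]
grip_width: 0.0521
```

```bash
python3 - <<'E'
from h import *
snap('side','s4.png');snap('scene','c4.png');snap('wrist','w4.png');F(2)
A=[cv2.resize(cv2.imread('pics/s4.png')[230:350,220:330],None,fx=3.6,fy=3.6,interpolation=cv2.INTER_CUBIC),cv2.resize(cv2.imread('pics/c4.png')[140:260,370:480],None,fx=3.6,fy=3.6,interpolation=cv2.INTER_CUBIC)]
cv2.imwrite('pics/z4.png',np.hstack(A))
E
```

```text
t 15.975 pos [ 0.4183 -0.3528  0.2988] F [ 0.647 -0.211 -0.282  0.021 -0.008  0.012] sd [0.13 0.2  0.13 0.01 0.01 0.02] w 0.052
```

View pics/z4.png

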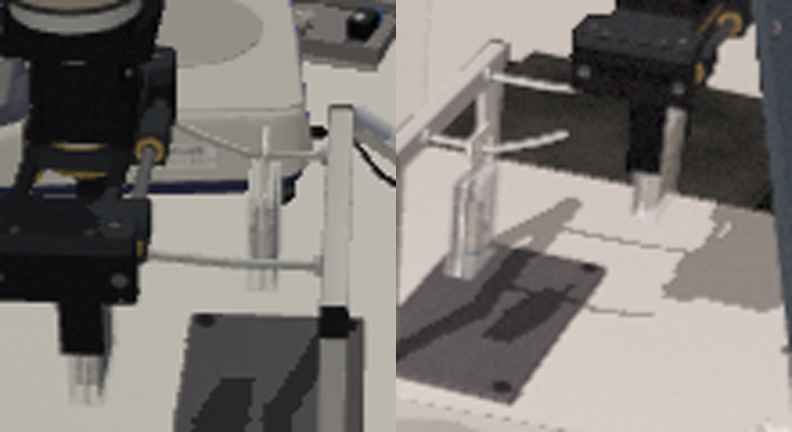

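View pics/w4.png

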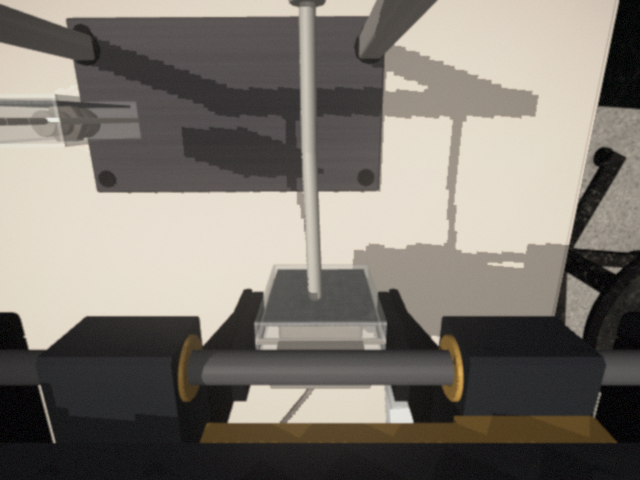

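```bash
python3 - <<'E'
from h import *
from scipy.spatial.transform import Rotation as R
b=load('side0');a=load('scene0')
print('stirrer base corners',[plane(b,p,.01).round(3) for p in [(363,302),(425,302),(430,347),(358,345)]])
print('stirrer vessel top',tri((b,(396,190)),(a,(281,115))))
print('scale',tri((b,(275,238)),(a,(375,272))))
print('rack holder top', tri((b,(268,150)),(a,(410,300))))
print('rack front corner', [plane(a,p,0) for p in [(370,360),(440,440),(290,470)]],plane(b,(215,230),0),plane(b,(270,180),0),plane(b,(244,228),0))
o=get_obs(); M=R.from_quat(o['tool_rot']).as_matrix()
c=load('w4'); r=M.T@(c['T'][:3,3]-o['position']); print('cam in tool',r)
t=np.array([.5515,.2872,0]); yx=np.array([np.cos(-.27),np.sin(-.27),0])
print('view TCP', t-yx*.06)
E
```

```text
stirrer base corners [array([ 0.662, -0.132,  0.01 ]), array([ 0.811, -0.123,  0.01 ]), array([ 0.793, -0.29 ,  0.01 ]), array([ 0.642, -0.292,  0.01 ])]
stirrer vessel top (array([ 0.71418347, -0.13330393,  0.29905876]), [np.float64(0.0024113425356400635), np.float64(0.0024113425356401615)])
scale (array([0.43363231, 0.02780692, 0.08999358]), [np.float64(0.004780261398895209), np.float64(0.0047802613988952)])
rack holder top (array([0.34261679, 0.27417431, 0.23883029]), [np.float64(0.05444978856111428), np.float64(0.05444978856111424)])
rack front corner [array([0.38017565, 0.15854167, 0.        ]), array([0.22344072, 0.2686244 , 0.        ]), array([0.39444875, 0.41178989, 0.        ])] [0.23147283 0.24718196 0.        ] [0.35416936 0.69532755 0.        ] [3.17795008e-01 2.67435926e-01 1.11022302e-16]
cam in tool [0.08445582 0.00023934 0.02108587]
view TCP [0.49367375 0.30320389 0.        ]
```

>>> servo_tool --steps '[0.045,-0.006,0,0,0,0.045,-0.006,0,-0.015,0,0.045,-0.006,0,-0.04,0,0.045,-0.006,0,-0.07,0,0.045,-0.006,0,-0.1,0,0.045,0,0,-0.12,0]' --force 15

```text
time: 16.73
position: [0.418, -0.3528, 0.4214]
tool_rot: [1.0, -0.0, 0.001, 0.001]
ft_force: [0.7, -0.2, -0.1]
grip_width: 0.0518
```

>>> servo_tool --steps '[0.045,0.003,-0.02,0,0,0.045,0.009,-0.065,0,0,0.045,0.016,-0.12,0,0.05,0.045,0.023,-0.18,0,0.1,0.045,0.03,-0.24,0,0.15,0.045,0.037,-0.3,0,0.2,0.045,0.044,-0.36,0,0.25,0.045,0.051,-0.42,0,0.27,0.045,0.058,-0.48,0,0.27,0.045,0.065,-0.54,0,0.27,0.045,0.072,-0.6,0,0.27,0.045,0.076,-0.65,0,0.27]'

```text
time: 18.23
position: [0.4925, 0.2999, 0.4178]
tool_rot: [0.991, -0.134, -0.001, 0.0]
ft_force: [1.5, -0.6, -0.9]
grip_width: 0.0519
```

```bash
python3 - <<'E'
from h import *
F(2,'wrist')
snap('wrist','w5.png');snap('scene','c5.png');print(get_obs()['tool_rot'],get_obs()['position'])
E
```

```text
t 18.325 pos [0.4925 0.3019 0.4178] F [ 1.137  1.609 -0.779  0.13  -0.046  0.002] sd [0.63 2.26 0.24 0.16 0.04 0.04] w 0.0515
[ 9.91089724e-01 -1.33184486e-01 -1.47646885e-03  9.33468229e-04] [0.49251995 0.29824165 0.41759032]
```

View pics/w5.png

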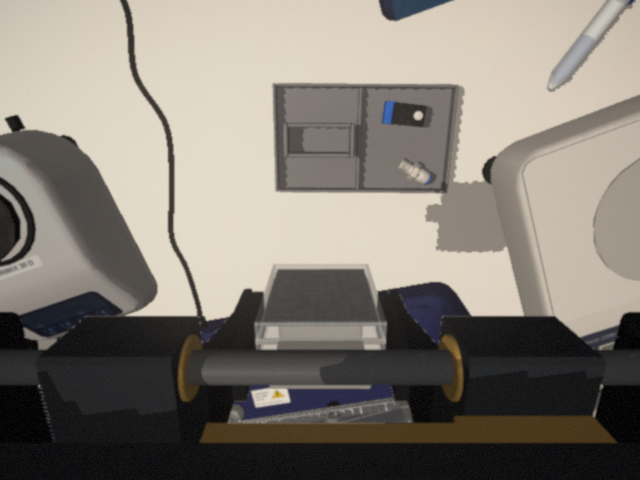

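View pics/c5.png

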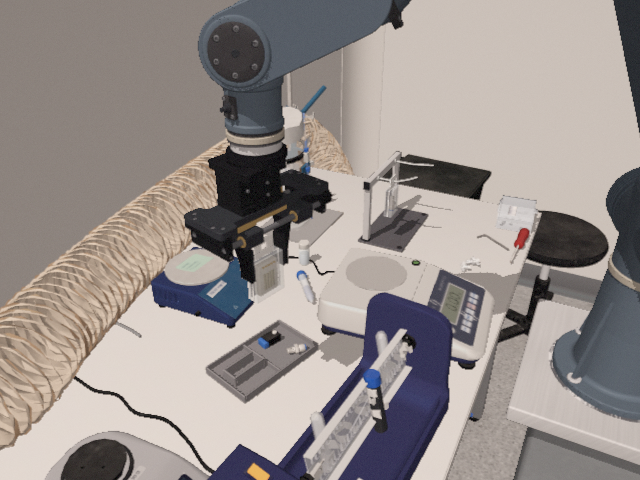

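```bash
python3 - <<'E'
from h import *
F(3,'wrist')
c=snap('wrist','w6.png');print(get_obs()['tool_rot'],get_obs()['position'])
cv2.imwrite('pics/w6z.png',np.vstack([cv2.resize(c['pixels'][75:205,265:470],None,fx=3.8,fy=3.8,interpolation=cv2.INTER_CUBIC)]))
cv2.imwrite('pics/w6p.png',np.vstack([cv2.resize(c['pixels'][255:350,235:405],None,fx=4.5,fy=4.5,interpolation=cv2.INTER_CUBIC)]))
E
```

```text
t 18.575 pos [0.4936 0.2962 0.4183] F [ 0.445 -0.453 -0.933  0.054  0.065 -0.029] sd [0.23 0.49 0.2  0.01 0.03 0.01] w 0.0522
[ 9.90784722e-01 -1.35444119e-01 -5.97923894e-04  4.10527916e-04] [0.49392293 0.2960433  0.41846552]
```

View pics/w6z.png

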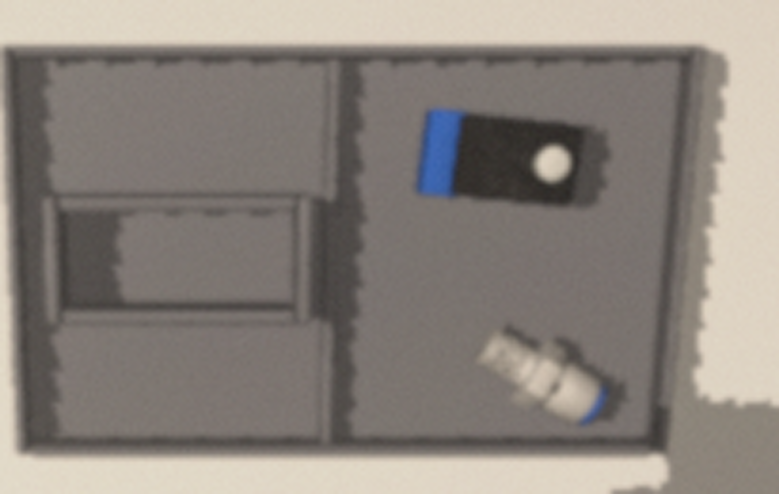

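View pics/w6p.png

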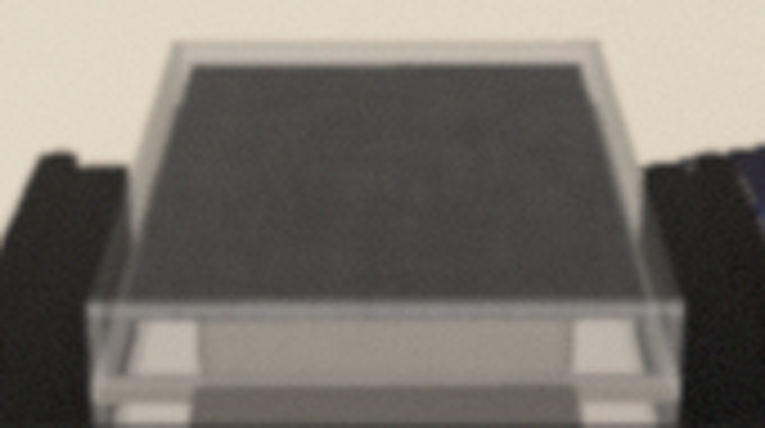

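```bash
python3 - <<'E'
from h import *
from scipy.spatial.transform import Rotation as R
np.set_printoptions(precision=4,suppress=True)
c=load('w6'); o=get_obs(); M=R.from_quat(o['tool_rot']).as_matrix(); P=o['position']
z=lambda u,v:(265+u/3.8-.37,75+v/3.8-.37)
p=lambda u,v:(235+u/4.5-.39,255+v/4.5-.39)
tray=[plane(c,z(*q),.016) for q in [(8,50),(700,50),(660,448),(22,448)]]
pin=[plane(c,z(*q),.025) for q in [(60,209),(296,206),(293,305),(63,308)]]
pout=[plane(c,z(*q),.025) for q in [(45,198),(318,195),(312,318),(52,322)]]
for n,L in [('tray',tray),('pin',pin),('pout',pout)]:
    L=np.array(L); print(n,L.mean(0)); e=[L[(i+1)%4]-L[i] for i in range(4)]
    print([round(np.linalg.norm(x),4) for x in e],[round(np.arctan2(x[0],-x[1]),3) if abs(x[1])>abs(x[0]) else round(np.arctan2(-x[1],x[0]),3) for x in e])
print('tool yaw',np.arctan2(M[1,0],M[0,0]))
# shell in tool frame
for nm,q,d in [('topL',(88,300),.156),('topR',(684,300),.156),('botL',(174,42),.22),('botR',(598,42),.22)]:
    X=plane(c,p(*q),P[2]-d); print(nm,M.T@(X-P))
E
```

```text
tray [0.5441 0.2463 0.016 ]
[np.float64(0.1656), np.float64(0.0961), np.float64(0.1654), np.float64(0.096)] [np.float64(-0.272), np.float64(-2.863), np.float64(2.869), np.float64(0.276)]
pin [0.5558 0.2867 0.025 ]
[np.float64(0.0569), np.float64(0.0234), np.float64(0.0565), np.float64(0.0234)] [np.float64(-0.26), np.float64(-2.856), np.float64(2.882), np.float64(0.272)]
pout [0.5552 0.2859 0.025 ]
[np.float64(0.0656), np.float64(0.029), np.float64(0.0641), np.float64(0.0293)] [np.float64(-0.261), np.float64(-2.841), np.float64(2.885), np.float64(0.248)]
tool yaw -0.27172399193805846
topL [ 0.0092 -0.0255  0.156 ]
topR [0.0092 0.0258 0.156 ]
botL [ 0.0085 -0.0255  0.22  ]
botR [0.0085 0.0258 0.22  ]
```

>>> servo_tool --steps '[0.045,0.03,-0.003,0.01,0,0.045,0.06,-0.007,0.04,0,0.045,0.06,-0.007,0.08,0,0.045,0.06,-0.007,0.11,0,0.045,0.06,-0.007,0.135,0,0.045,0.06,-0.007,0.148,0,0.045,0.06,-0.007,0.148,0,0.045,0.06,-0.007,0.148,0]'

```text
time: 19.62
position: [0.5546, 0.2878, 0.2719]
tool_rot: [0.991, -0.135, 0.001, -0.0]
ft_force: [0.4, -1.0, -0.1]
grip_width: 0.052
```

```bash
python3 - <<'E'
from h import *
F(3,'wrist')
c=snap('wrist','w7.png');s=snap('scene','c7.png');print(get_obs()['tool_rot'],get_obs()['position'])
cv2.imwrite('pics/w7p.png',cv2.resize(c['pixels'][190:350,220:420],None,fx=4,fy=3.7,interpolation=cv2.INTER_CUBIC))
cv2.imwrite('pics/c7p.png',cv2.resize(s['pixels'][260:410,190:330],None,fx=4,fy=4,interpolation=cv2.INTER_CUBIC))
E
```

```text
t 19.775 pos [0.5544 0.288  0.272 ] F [-0.224 -0.423 -0.516  0.075  0.009  0.025] sd [0.42 0.24 0.45 0.03 0.03 0.03] w 0.0516
[ 9.90901463e-01 -1.34587337e-01  6.71294751e-04 -2.96324991e-04] [0.55414664 0.28803942 0.27161271]
```

View pics/w7p.png

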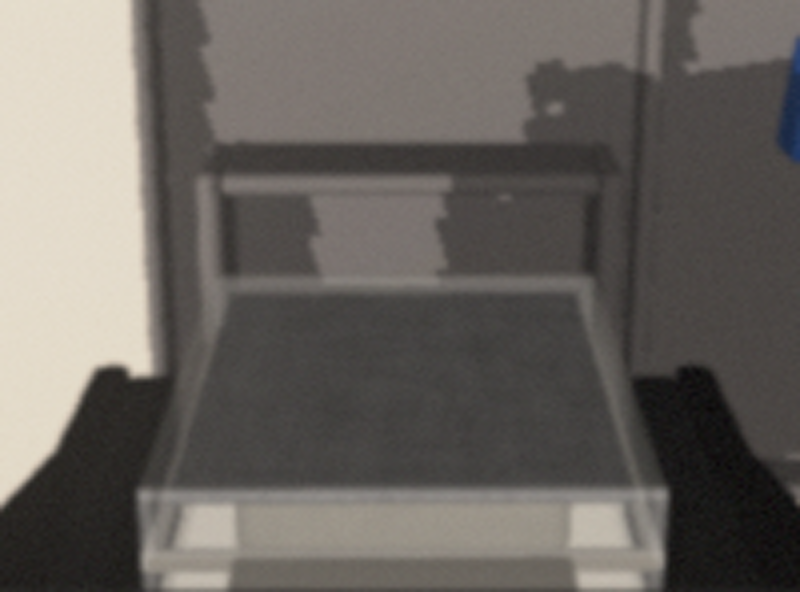

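View pics/c7p.png

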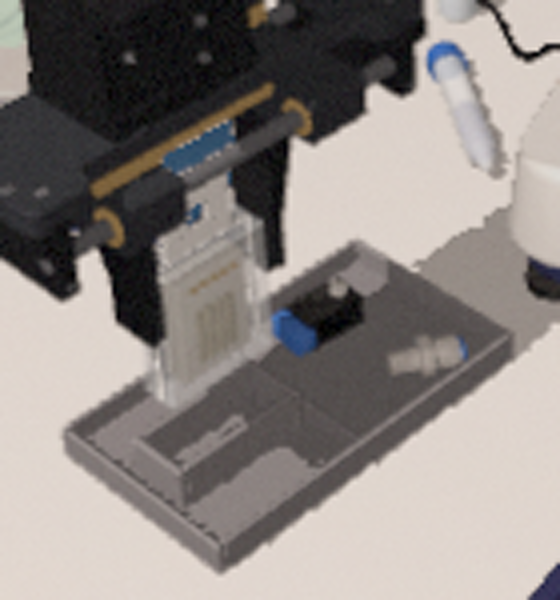

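```bash
python3 - <<'E'
from h import *
from scipy.spatial.transform import Rotation as R
np.set_printoptions(precision=4,suppress=True)
c=load('w7'); o=get_obs(); M=R.from_quat(o['tool_rot']).as_matrix(); P=o['position']
p=lambda u,v:(220+u/4-.37,190+v/3.7-.37)
T=lambda q,zz:(M.T@(plane(c,p(*q),zz)-P))[:2]
print('outer far wall L,R',T((200,175),.025),T((615,175),.025))
print('inner far wall L,R',T((221,192),.025),T((602,192),.025))
print('sides row 250 inner',T((222,250),.025),T((603,250),.025))
print('shell bot',[T(q,P[2]-.22) for q in [(229,280),(590,280)]],'shell top',[T(q,P[2]-.156) for q in [(138,490),(668,490)]])
cs=load('c7')
q=lambda u,v:(190+u/4-.37,260+v/4-.37)
for z,L in [(.025,[(138,440),(183,470),(298,398)])]: print([plane(cs,q(*u),z) for u in L])
print('shell bottom near corner scene (front-left, front right)',[plane(cs,q(*u),P[2]-.22) for u in [(150,390),(180,402),(272,352)]])
for e in [(-.009,-.026,.22),(-.009,.026,.22),(.009,-.026,.22)]:
  X=P+M@np.array(e); print(X)
E
```

```text
outer far wall L,R [ 0.0165 -0.0307] [0.0164 0.0321]
inner far wall L,R [ 0.0136 -0.0277] [0.0135 0.0302]
sides row 250 inner [ 0.0035 -0.0279] [0.0034 0.0307]
shell bot [array([ 0.0083, -0.0238]), array([0.0083, 0.0255])] shell top [array([ 0.0093, -0.0258]), array([0.0093, 0.0258])]
[array([0.5741, 0.3116, 0.025 ]), array([0.548 , 0.3175, 0.025 ]), array([0.529 , 0.2613, 0.025 ])]
shell bottom near corner scene (front-left, front right) [array([0.5679, 0.308 , 0.0516]), array([0.5531, 0.3083, 0.0516]), array([0.5363, 0.2668, 0.0516])]
[0.5527 0.3156 0.0516]
[0.5388 0.2655 0.0516]
[0.5701 0.3108 0.0516]
```

>>> servo_tool --steps '[0.045,0.002,0.001,0.005,0,0.045,0.002,0.001,0.012,0,0.045,0.002,0.001,0.019,0,0.045,0.002,0.001,0.022,0,0.045,0.002,0.001,0.022,0]'

```text
time: 20.5
position: [0.5556, 0.2864, 0.2482]
tool_rot: [0.991, -0.135, -0.0, 0.0]
ft_force: [0.0, -0.4, -1.9]
grip_width: 0.0521
```

```bash
python3 - <<'E'
from h import *
F(4,'wrist')
c=snap('wrist','w8.png');s=snap('scene','c8.png')
cv2.imwrite('pics/w8p.png',np.hstack([cv2.resize(c['pixels'][200:350,240:400],None,fx=2.8,fy=3.7,interpolation=cv2.INTER_CUBIC),cv2.resize(s['pixels'][290:400,200:290],(340,555),interpolation=cv2.INTER_CUBIC)]))
E
```

```text
t 20.7 pos [0.5558 0.2865 0.249 ] F [ 0.398  0.219 -0.887  0.031  0.022  0.015] sd [0.18 0.61 0.18 0.03 0.02 0.03] w 0.0517
```

View pics/w8p.png

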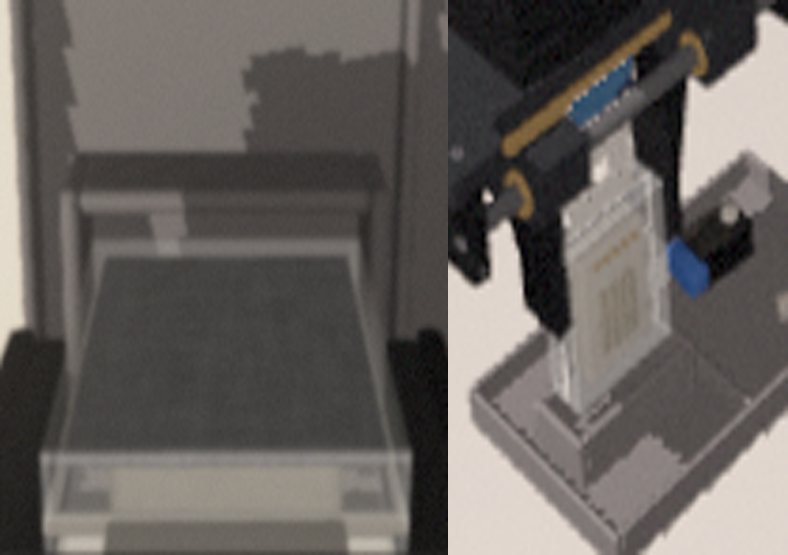

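```bash
python3 - <<'E'
from h import *
from scipy.spatial.transform import Rotation as R
c=load('w8'); o=get_obs(); M=R.from_quat(o['tool_rot']).as_matrix(); P=o['position']
p=lambda u,v:(240+u/2.8-.37,200+v/3.7-.37)
T=lambda q,zz:(M.T@(plane(c,p(*q),zz)-P))[:2].round(4)
print(T((80,210),.025),T((366,210),.025),T((93,241),.029),T((355,241),.029))
E
```

```text
[ 0.0118 -0.0287] [0.0118 0.0277] [ 0.0084 -0.0258] [0.0084 0.0252]
```

>>> servo_tool --steps '[0.045,0.0005,0,0.003,0,0.045,0.0005,0,0.006,0,0.045,0.0005,0,0.009,0,0.045,0.0005,0,0.012,0,0.045,0.0005,0,0.012,0]'

```text
time: 21.42
position: [0.556, 0.2862, 0.2363]
tool_rot: [0.991, -0.135, -0.0, 0.0]
ft_force: [0.2, -0.3, -0.9]
grip_width: 0.052
```

```bash
python3 - <<'E'
from h import *
F(4,'wrist')
E
```

```text
t 21.625 pos [0.5562 0.2863 0.2369] F [-0.23   0.388 -0.604  0.063  0.036  0.02 ] sd [0.33 0.25 0.27 0.03 0.02 0.02] w 0.0517
```

Inside the rim, no contact. Lower to just above the floor.

>>> servo_tool --steps '[0.045,0,0,0.003,0,0.045,0,0,0.006,0,0.045,0,0,0.009,0,0.045,0,0,0.0105,0,0.045,0,0,0.0105,0,0.045,0,0,0.0105,0]'

```text
time: 22.38
position: [0.5562, 0.2863, 0.2263]
tool_rot: [0.991, -0.135, 0.0, -0.0]
ft_force: [-0.7, -0.6, -0.7]
grip_width: 0.0519
```

```bash
python3 - <<'E'
from h import *
F(6,'wrist')
E
```

```text
t 22.675 pos [0.5562 0.2863 0.2263] F [ 0.314  0.21  -0.776  0.05   0.     0.001] sd [0.36 0.48 0.26 0.03 0.02 0.03] w 0.052
```

>>> servo_tool --steps '[0.045,0,0,0.0007,0,0.045,0,0,0.0014,0,0.045,0,0,0.0014,0]'

```text
time: 23.05
position: [0.5562, 0.2862, 0.2254]
tool_rot: [0.991, -0.135, 0.0, -0.0]
ft_force: [-1.0, -1.1, 4.3]
grip_width: 0.0515
```

```bash
python3 - <<'E'
from h import *
F(6,'wrist')
E
```

```text
t 23.35 pos [0.5562 0.2863 0.2254] F [-1.452 -0.929  5.141 -0.068  0.261  0.007] sd [0.63 0.55 0.59 0.03 0.04 0.02] w 0.0515
```

>>> servo_tool --steps '[0.045,0,0,-0.0006,0,0.045,0,0,-0.0006,0,0.052,0,0,-0.0006,0,0.055,0,0,-0.0006,0,0.058,0,0,-0.0006,0,0.064,0,0,-0.0006,0,0.07,0,0,-0.0006,0,0.07,0,0,-0.0006,0,0.07,0,0,-0.0006,0]'

```text
time: 24.48
position: [0.5562, 0.2863, 0.2255]
tool_rot: [0.991, -0.135, 0.0, -0.0]
ft_force: [0.0, 0.4, -0.1]
grip_width: 0.0695
```

```bash
python3 - <<'E'
from h import *
F(3,'wrist')
c=snap('wrist','w9.png');s=snap('scene','c9.png')
cv2.imwrite('pics/w9p.png',np.hstack([cv2.resize(c['pixels'][200:350,240:400],None,fx=2.8,fy=3.7,interpolation=cv2.INTER_CUBIC),cv2.resize(s['pixels'][290:400,200:290],(340,555),interpolation=cv2.INTER_CUBIC)]))
E
```

```text
t 24.625 pos [0.5562 0.2863 0.2255] F [-0.117 -0.552 -0.01   0.063  0.019 -0.02 ] sd [0.31 0.24 0.34 0.02 0.01 0.02] w 0.0699
```

View pics/w9p.png

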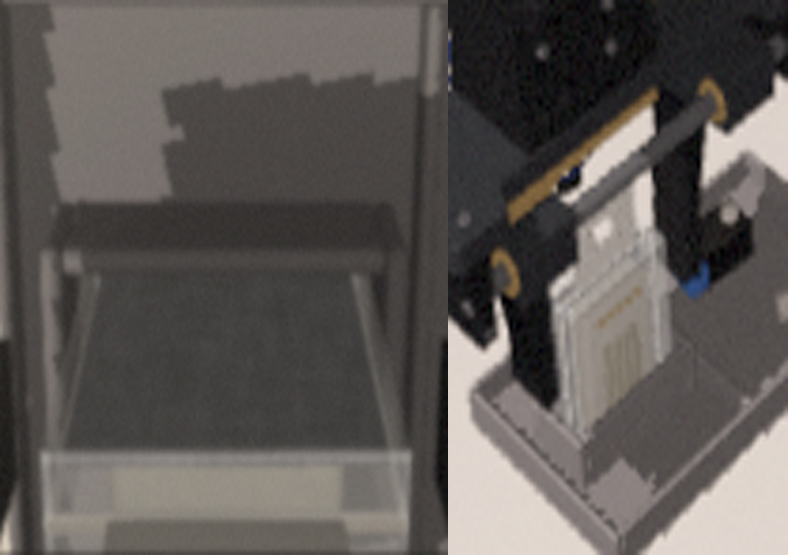

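>>> servo_tool --steps '[0.07,0,0,-0.005,0,0.07,0,0,-0.015,0,0.07,0,0,-0.03,0,0.07,0,0,-0.05,0,0.07,0,0,-0.08,0,0.07,0,0,-0.12,0,0.07,-0.02,0,-0.16,0,0.07,-0.05,0,-0.19,0,0.07,-0.05,0,-0.19,0,0.07,-0.05,0,-0.19,0]'

```text
time: 25.98
position: [0.5081, 0.2995, 0.4157]
tool_rot: [0.991, -0.135, 0.001, -0.0]
ft_force: [1.6, -1.0, -0.5]
grip_width: 0.0702
```

```bash
python3 - <<'E'
from h import *
F(3,'wrist')
c=snap('wrist','w10.png');s=snap('scene','c10.png');b=snap('side','s10.png')
cv2.imwrite('pics/z10.png',np.hstack([cv2.resize(s['pixels'][290:410,190:330],None,fx=2.8,fy=4,interpolation=cv2.INTER_CUBIC),cv2.resize(b['pixels'][240:360,240:340],(390,480),interpolation=cv2.INTER_CUBIC)]))
E
```

```text
t 26.125 pos [0.5085 0.2992 0.4142] F [-0.141 -0.043  0.208  0.017  0.011  0.005] sd [0.38 0.3  0.67 0.03 0.02 0.05] w 0.0698
```

View pics/z10.png

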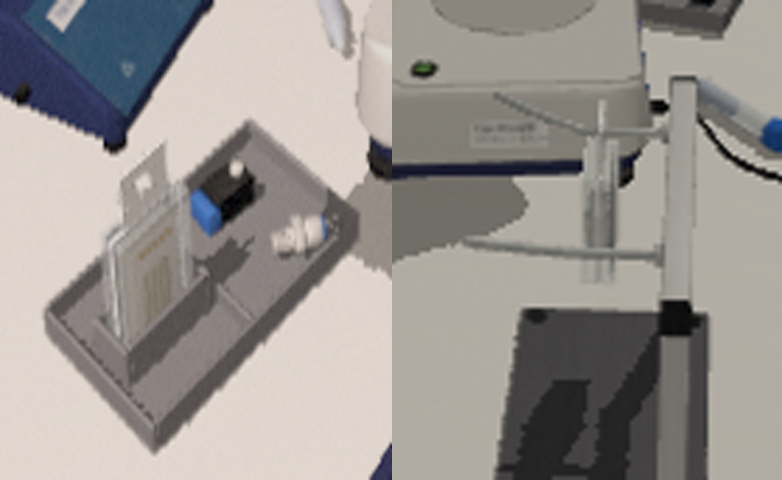

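View pics/w10.png

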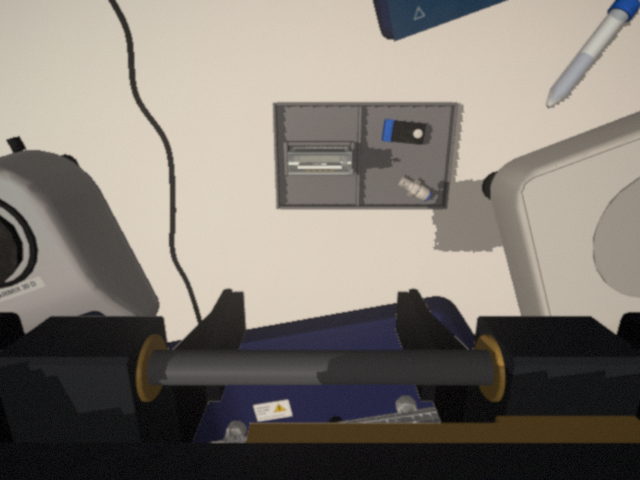

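The wrist view shows the pack standing in the pocket at about (320,160), and the side view shows the other pack still hanging. I'm handing it in.

```bash
python3 - <<'E'
from h import *
print(hand_in())
E
```

```text
the job is handed in; nothing more can be done
None
```

The sensor pack is off its wire peg and standing in the job tray's pocket. I handed the job in after about 26 s; no verdict was reported.

- **Removal:** I took the pack off the right-hand peg. I gripped it at 10 N, lifted it 2 mm so the hole was clear of the wire, and slid it off in short force-checked steps along the wire's gentle rise (about 6 mm at the tip). The averaged readings showed only the pack's own weight, about 0.9 N. The highest was 1.5 N at one stop and was not repeated, so I saw no sign of strain on the wire or tab.
- **Placing:** I lowered the pack into the pocket until the floor pushed back with about 5 N, eased up 0.6 mm, let go and backed off.
- **Final pictures:** The sensor pack stands upright inside the pocket, and the fitting pack is still hanging on its peg. I judged both by eye and did not measure the pack's final height, its tilt or the fitting pack's shift. The gripper is clear of everything, with force readings near zero.
- **Disagreement between checks:** The scene and wrist cameras put the pocket's centre about 4 mm apart in x. I settled it with a close-up view comparing the pack with the pocket walls, and the pack then went in without touching the sides.

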